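# Load a heatsink under the jig's spring flap

## Robot

A 7-joint arm with a two-finger parallel gripper is mounted at the origin on the work surface. World frame = base frame: x ahead of the robot, y to its left, z up, the work surface at z = 0. Lengths are in m, angles in degrees, forces in N, time in s.
With the tool pointing down it reaches from about 0.425 to 0.875 m from the base axis. Payload 4.7 kg.
Tool frame: the origin (TCP) lies between the finger pads; the fingertips stand 11 mm ahead of it and the grasp point (between the pads) lies 8 mm behind it (env.tcp_to_tips is the distance from the TCP to the fingertips, in m); z points along the fingers, y is the line along which they close (so a half turn about z gives the same grasp; the last joint's range is limited). The gripper opens to 87 mm and grips with 3 to 60 N. Pads are 19 mm wide; open, the fingers measure 117 mm over their backs; the gripper's body (75 mm by 190 mm) begins 51 mm behind the grasp point.
Start: joints at [-75.625, 18.392, -4.016, 83.108, 1.295, 78.541, -3.26], TCP at [0.153, 0.632, 0.234] pointing down, gripper open.
Joint ranges: [-163.93, 163.93], [-17.29, 119.83], [-79.2, 71.16], [3.27, 140.29], [-89.18, 269.18], [5.43, 117.66], [-154.24, 154.24]. Speed limits (degrees/s): [147.25, 147.25, 180, 180, 180, 180, 180].

## Interface

Orientations are given as [roll, pitch, yaw] about the fixed x, y, z axes, in that order (R = Rz(yaw) Ry(pitch) Rx(roll)).
In Python, from cell import env, viewer gives the robot as it stands.
- The arm moves only by the tool step_arm, never from a script. Its arguments are lists of equal length, an entry for each row: "delta_pos": the shift along the tool's x, y, z in units of 0.2 m (1.0 is 0.2 m), a list of three; "rot": the turn, a rotation vector about the tool's x, y, z in units of 1.5 rad (1.0 is 1.5 rad), a list of three; "gripper": the gripper command: -1 is shut, 1 is fully open, values between are in proportion. A call has 1 to 20 rows; each row is the pose to reach, as a shift and turn from the pose commanded when the call began, along the tool's axes at that moment; what a row does not reach only later rows make up. A row lasts 1/8 s, in which the tool goes at most 62.5 mm and 10.7 degrees, less where a joint would pass 70% of its speed; a pose out of reach is approached as far as the arm can. A call with a number of a shift or a turn outside -1 to 1 is refused whole. A call with a gripper value outside its range is refused whole. The fingers move at their own pace and stop on an object; "squeeze" is the grip in N (left out, the last holds). Time passes only in rows, so rows that repeat a pose let the fingers close. It gives the time, the measured TCP pose, the force, the opening and the grip force at its end, in the units of the state.
- env.get_obs(): the state, without advancing time (a new reading comes with each control period).
- viewer.read_camera(name): name is "side" or "top" or "wrist"; returns a dict with "img" (480x640x3 uint8, red, green, blue), "fx", "fy", "cx", "cy" (pixels), "pose" (4x4, takes a point from camera to world coordinates). Camera axes: x right, y down, z forward; pixel columns grow to the right and rows downward; lengths in m; the calibration is good to about 2 mm. A picture is of the moment at which its call begins. There is no depth.
- env.sign_off(): hands the job in; it is judged then, once.
The state is a dict: "time_s": time; "qpos": joint angles; "joint_velocities": joint speeds; "effort": joint torques, N m; "tool_pos": TCP position; "tool_rot": TCP orientation; "force": force on the tool from outside, world axes, zero at the start; "wrist_torque": the same for the moment, N m; "grip_width": finger opening in m; "grasp_force": force on a finger pad.
Only numpy, scipy, OpenCV 4.12 (cv2) and the standard library are available. Lean on these libraries where they do the work, as an engineer would, in place of code of your own. Each camera call takes 0.05 s, during which the arm holds its last target. There are 200 camera calls.

## Task

Press the blue bar of the wooden jig down with one fingertip to hold the red spring flap open, and with the other fingertip push the black heatsink along its lane, under the flap, until it is fully home against the end stop. Then let go so that the flap closes down onto the heatsink, and move clear. Only push the heatsink, never pick it up or tip it, and leave the other things on the bench where they are.

Things in the scene. Friction and masses are not known exactly. Their poses are not given: they have to be found in the camera images.
- jig: wooden jig fixed to the bench. Origin on the bench at the lane's centre; x along the lane to the end stop, y to the blue bar's side, z up. The lane is bare bench between two walls 22 mm high, inner faces at y = +31 and -31 mm, x = -122 to +108 mm, open at the -x end. Steel hinge lugs, 42 mm high, y = 29 to 41 mm, stand at x = -120 and +106 mm. Walls 10 mm (+y) and 12 mm (-y) thick.
- hinge_mid (a point): point on the hinge line of flap and bar: x = 0, y = +31, z = 36 mm in the jig's frame; the hinge line runs along the jig's x axis. Site axes are the jig's axes.
- stop_face (a point): middle of the lane-side face of the end stop, a dark wooden block 30 mm high: x = +108, y = 0, z = 16 mm in the jig's frame. Site axes are the jig's axes.
- flap (a joint): angle (rad) of red flap and blue bar, one rigid piece rocking on the hinge line like a seesaw. 0: closed by its spring, nothing under it; grows to a stop at 1.05 as the bar is pressed down and the flap rises. From about 0.45 the heatsink passes under the flap. Resting on top of a heatsink it reads about 0.33.
- bar_mid (a point): point on top of the blue bar, 32 mm outside the hinge line, mid-length. Plate 4 mm thick, jig x = -112 to +98 mm, reaching 46 mm from the hinge to +y; slopes 15 degrees up at joint 0 (outer edge 48 mm high), 45 degrees down at 1.05. Pressed here until the fingertip is 16 mm above the bench, the joint reads about 0.9; takes 3 to 6 N. A fingertip may slide along it while pressing.
- flap_edge (a point): middle of the red flap's rubber free edge (6 mm thick). The flap is 3 mm thick, spans jig x = +43 to +98 mm and reaches 50 mm from the hinge over the lane (to -y); at joint 0 it slopes 20 degrees down, its edge 16 mm above the bench, and blocks the heatsink.
- heatsink_center (a point): centre (16 mm up) of the black finned heatsink, 80 mm long (its x), 56 mm wide, 32 mm high, about 0.2 kg, sliding freely on the bench in the lane, its x axis nearly along the jig's. It starts with its centre at x = -40 to -2 mm in the jig's frame, short of the flap. Fully home its centre is at x = +68 mm, its rear face at x = +28 mm.
- spool: bystander, loose, to be left alone: solder spool with red flanges standing on its end, 50 mm diameter, 40 mm high; origin at centre of underside
- flux_jar: bystander, loose, to be left alone: small amber jar with white cap, 44 mm diameter, 45 mm high; origin at centre of underside
- pliers: bystander, loose, to be left alone: pliers with red and blue handles lying flat, about 150 mm long, 12 mm high; origin near the pivot, on the underside
- screwdriver: bystander, loose, to be left alone: screwdriver with a red handle lying on the bench, about 200 mm long; origin under its middle
- bottle: bystander, loose, to be left alone: amber bottle with white cap, 62 mm diameter, 170 mm high; origin at centre of underside
- tape: bystander, loose, to be left alone: white roll of tape lying flat, 90 mm outside diameter, 24 mm high; origin at centre of underside
- tray: bystander, loose, to be left alone: empty shallow wooden tray, 110 x 110 x 18 mm; origin at centre of underside
Mind the look-alikes: they are no part of the job. Of the things that look like the part that bears heatsink_center, the largest one is meant.

How it is judged:
By the outcome, as a careful person would: the job done as asked, in the order asked, and still so for the second after the job is handed in, with the robot touching nothing.
It also fails if it takes over 40 s, if anything falls off the work surface, if the arm or the gripper's body presses on something with over 40 N, if the wrist force passes 120 N, or if a joint passes its speed limit or range.

## Working session

There is one attempt and no reset: what is moved stays moved. The work goes in short steps, Python scripts to look and compute and a tool call to move; the robot and the scene stay as the last step left them, time stands still between calls to the robot, and variables do not carry over. Pictures are saved under pics/ and viewed, at most 10 in all, crops included, and the job is handed in when it is done.

Besides the shell and the picture viewer there is one more tool, called after ">>>" as a command line: name --argument value ..., lists and objects as JSON in quotes. step_arm: Moves the arm, as the interface text tells. Shifts and turns lie within -1 to 1; 1 stands for 0.2 m of shift or 1.5 rad of turn. Its arguments: {"type":"object","properties":{"delta_pos":{"type":"array"},"rot":{"type":"array"},"gripper":{"type":"array"},"squeeze":{"type":"number"}},"required":["delta_pos","rot","gripper"]}

```bash
mkdir -p pics; ls; python3 - <<'E'
from cell import env, viewer
import cv2,numpy as np
for n in ("top","side"):
    c=viewer.read_camera(n); cv2.imwrite(f"pics/{n}0.png",c["img"][:,:,::-1]); print(n,c["fx"],c["fy"],c["cx"],c["cy"]); print(np.round(c["pose"],4).tolist())
o=env.get_obs(); print({k:np.round(v,3).tolist() for k,v in o.items()}, env.tcp_to_tips)
E
```

```text
pics
top 435.8541028747582 435.8541028747582 324.6638672242009 233.43235471038693
[[0.0288, -0.9876, 0.1542, 0.4178], [-0.9994, -0.0314, -0.0144, 0.0269], [0.0191, -0.1537, -0.9879, 1.1983], [0.0, 0.0, 0.0, 1.0]]
side 546.1586689183467 546.1586689183467 317.65792688393833 242.39490132545095
[[-0.9573, -0.1907, 0.2174, 0.3433], [-0.2888, 0.591, -0.7533, 0.8169], [0.0152, -0.7838, -0.6208, 0.74], [0.0, 0.0, 0.0, 1.0]]
{'time_s': 0.1, 'qpos': [-75.625, 18.435, -4.014, 83.168, 1.296, 78.541, -3.262], 'joint_velocities': [0.029, -0.175, 0.019, -0.275, -0.024, 0.008, -0.029], 'effort': [-0.0, -49.257, -0.406, -31.34, -0.064, 0.04, 0.0], 'tool_pos': [0.152, 0.631, 0.233], 'tool_rot': [-179.9, 0.007, 166.431], 'force': [-0.456, 0.569, 0.436], 'wrist_torque': [-0.016, -0.009, 0.031], 'grasp_force': 0.0, 'grip_width': 0.087} 0.011
```

View pics/top0.png

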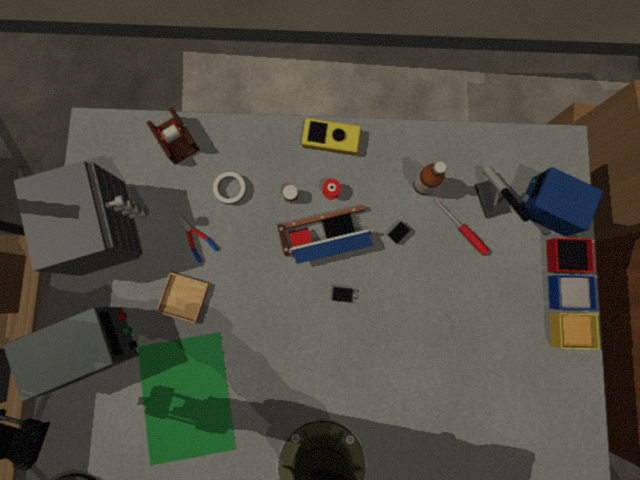

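View pics/side0.png

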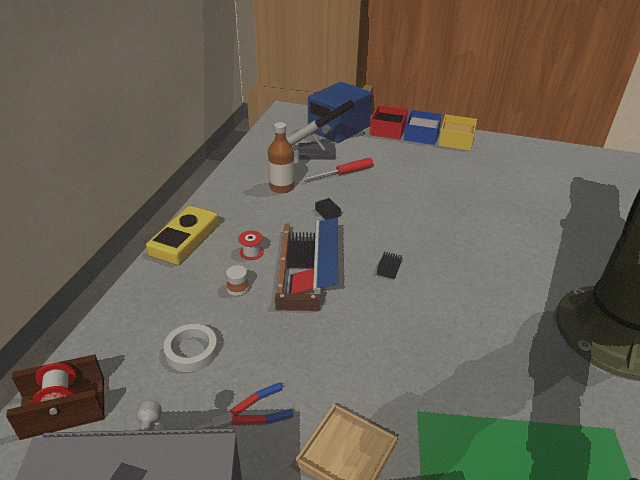

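Top view: the jig is around (325,233). The end stop and red flap are at its left end (~(285,238)), so jig +x points left (world +y), and the blue bar faces the robot. There are three black finned candidates in the top view: (340,224) in the lane, (400,232) and (343,295) loose on the bench. The one in the lane is the largest, so it fits. I'll confirm this in an enlarged crop.

```bash
python3 - <<'E'
import cv2,numpy as np
t=cv2.imread("pics/top0.png")[192:310,268:416]; s=cv2.imread("pics/side0.png")[195:315,260:410]
t=cv2.resize(t,None,fx=5,fy=5,interpolation=cv2.INTER_CUBIC)
cv2.imwrite("pics/c1.png",np.clip(t*1.4,0,255)); s=cv2.resize(s,None,fx=5,fy=5,interpolation=cv2.INTER_CUBIC)
cv2.imwrite("pics/c2.png",np.clip(s*1.4,0,255))
E
```

```text
[ WARN:0@0.089] global loadsave.cpp:1063 imwrite_ Unsupported depth image for selected encoder is fallbacked to CV_8U.
```

View pics/c1.png

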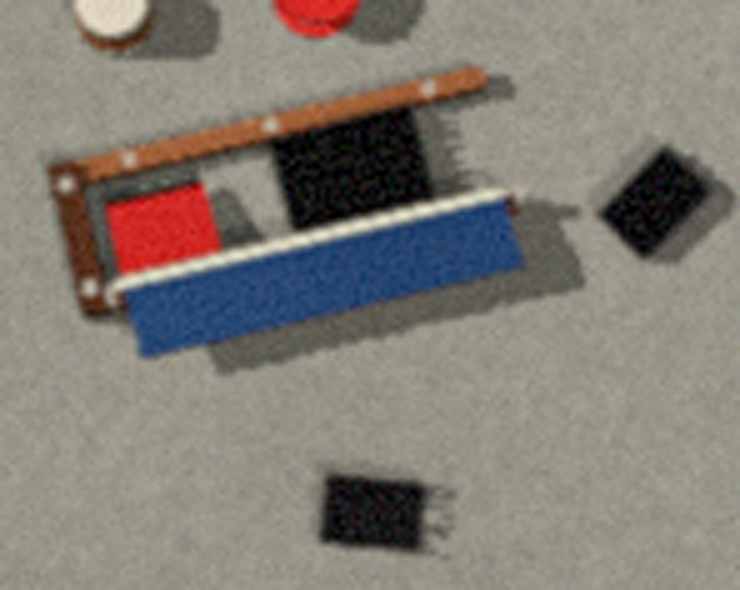

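View pics/c2.png

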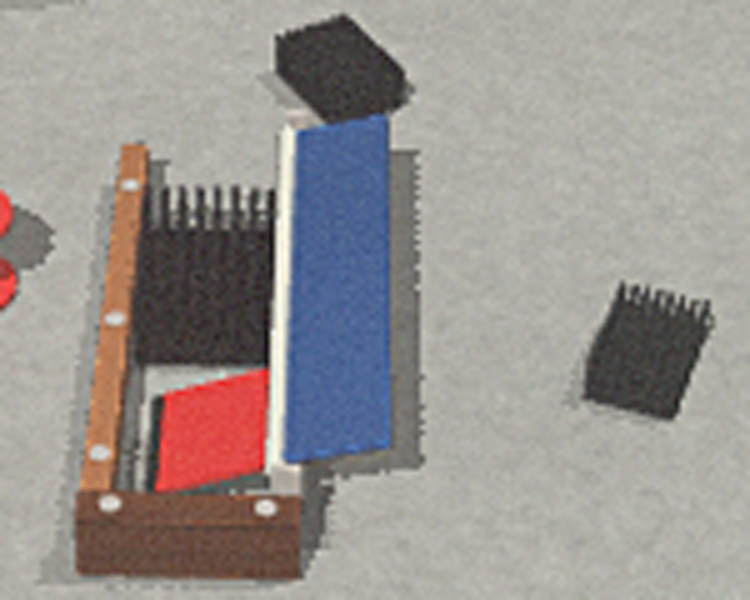

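The lane heatsink (crop ~(350,165), 135 px long against ~100 px for the loose ones) is the largest, so it's the target. Next I'll fit the jig and heatsink poses from corners in both views.

```bash
cat > h.py <<'E'
import numpy as np
from scipy.optimize import least_squares
T=dict(f=435.8541,cx=324.6639,cy=233.4324,P=np.array([[0.0288,-0.9876,0.1542,0.4178],[-0.9994,-0.0314,-0.0144,0.0269],[0.0191,-0.1537,-0.9879,1.1983],[0,0,0,1]]),o=(268,192))
S=dict(f=546.1587,cx=317.6579,cy=242.3949,P=np.array([[-0.9573,-0.1907,0.2174,0.3433],[-0.2888,0.591,-0.7533,0.8169],[0.0152,-0.7838,-0.6208,0.74],[0,0,0,1]]),o=(260,195))
def proj(c,p):
    q=c['P'][:3,:3].T@(p-c['P'][:3,3]); return np.array([c['cx']+c['f']*q[0]/q[2],c['cy']+c['f']*q[1]/q[2]])
def full(c,u): return (np.array(u)+.5)/5-.5+np.array(c['o'])
def w(j,p):
    c,s=np.cos(j[2]),np.sin(j[2]); return np.array([j[0]+c*p[0]-s*p[1],j[1]+s*p[0]+c*p[1],p[2]])
E
python3 - <<'E'
from h import *
yb=.031+.046*np.cos(.262)
obs=[(T,(145,357),(.098,yb,.048)),(T,(522,265),(-.112,yb,.048)),(T,(484,66),(-.122,-.043,.022)),(T,(487,82),(-.122,-.031,.022)),(T,(88,180),(.108,-.031,.030)),
(S,(390,448),(.098,yb,.048)),(S,(388,116),(-.112,yb,.048)),(S,(147,145),(-.122,-.031,.022)),(S,(123,145),(-.122,-.043,.022))]
f=lambda j:np.concatenate([proj(c,w(j,np.array(p)))-full(c,u) for c,u,p in obs])
r=least_squares(f,[.6,0,1.8],x_scale=[.1,.1,.1]); j=r.x
print(j,np.degrees(j[2])); print(np.round(f(j).reshape(-1,2),1).tolist())
# heatsink top corners, z=32: y hidden by bar on one side
hs=[(T,(275,140),(.04,-.028,.032)),(T,(412,110),(-.04,-.028,.032))]
for c,u,p in hs:
    g=lambda a:proj(c,w(j,np.array([a[0],a[1],.032])))-full(c,u)
    print(least_squares(g,[0,0],x_scale=[.1,.1]).x,p)
for u in [(293,228),(432,195)]:
    g=lambda a:proj(T,w(j,np.array([a[0],a[1],.032])))-full(T,u)
    print(least_squares(g,[0,0],x_scale=[.1,.1]).x)
for u in [(140,363),(266,365)]:
    for z in(0,.032):
        g=lambda a:proj(S,w(j,np.array([a[0],a[1],z])))-full(S,u)
        print(z,least_squares(g,[0,0],x_scale=[.1,.1]).x)
E
```

```text
[0.61287004 0.0091449  1.83738781] 105.27456660702519
[[-0.8, 0.6], [0.7, 0.6], [-0.2, -0.5], [0.3, 0.4], [-1.5, -0.6], [0.2, -0.8], [0.3, -0.2], [-0.0, -0.4], [-0.6, -0.6]]
[ 0.00060539 -0.02596623] (0.04, -0.028, 0.032)
[-0.07609921 -0.02479995] (-0.04, -0.028, 0.032)
[0.00250338 0.02336078]
[-0.07518691  0.02333918]
0 [ 0.0010458  -0.02592273]
0.032 [ 0.03776761 -0.02275857]
0 [2.41603237e-05 2.60227939e-02]
0.032 [0.03679014 0.02694066]
```

Residuals are within about 1 px. The heatsink spans jig x from -78 to +1, so its centre is about -38, within the stated range. The plan is to align tool x with jig x, straddle the hinge with a 50 mm opening, press the bar, then push along +x. Transit first.

>>> step_arm --delta_pos '[[-0.3,-0.29,0],[-0.6,-0.58,0],[-0.9,-0.87,0],[-1,-0.97,0],[-1,-0.97,0],[-1,-0.97,0]]' --rot '[[0,0,0],[0,0,0],[0,0,0],[0,0,0],[0,0,0],[0,0,0]]' --gripper '[0.15,0.15,0.15,0.15,0.15,0.15]'

```text
time_s: 0.85
tool_pos: [0.3031, 0.394, 0.2335]
tool_rot: [-180.0, 0.0, 166.1]
force: [-0.6, 0.6, 0.2]
grip_width: 0.0505
grasp_force: 0.0
```

>>> step_arm --delta_pos '[[-0.3,-0.29,0],[-0.6,-0.58,0],[-0.9,-0.87,0],[-1,-0.97,0],[-1,-0.97,0],[-1,-0.97,0],[-1,-0.97,0],[-1,-0.97,0]]' --rot '[[0,0,0.1],[0,0,0.2],[0,0,0.3],[0,0,0.4],[0,0,0.5],[0,0,0.6],[0,0,0.711],[0,0,0.711]]' --gripper '[0.15,0.15,0.15,0.15,0.15,0.15,0.15,0.15]'

```text
time_s: 1.85
tool_pos: [0.4501, 0.1622, 0.2333]
tool_rot: [-180.0, 0.0, 105.5]
force: [-0.6, 0.4, -0.3]
grip_width: 0.0501
grasp_force: 0.0
```

```bash
cat > d.py <<'E'
from h import *
from cell import env,viewer
from scipy.spatial.transform import Rotation as Ro
J=[0.6129,0.0091,1.8374]
def delta(p,yaw=105.3,J=J):
    o=env.get_obs(); R=Ro.from_euler('xyz',o['tool_rot'],degrees=True)
    t=w(J,np.array(p))-np.array(o['tool_pos'])
    r=(R.inv()*Ro.from_euler('xyz',[180,0,yaw],degrees=True)).as_rotvec()
    print('t',o['time_s'],'pos',np.round(o['tool_pos'],4),'rot',np.round(o['tool_rot'],2),'F',np.round(o['force'],1),'w',round(float(o['grip_width']),4))
    q=np.array(o['tool_pos'])-[J[0],J[1],0];c,s=np.cos(J[2]),np.sin(J[2]);print('jig',np.round([c*q[0]+s*q[1],-s*q[0]+c*q[1],q[2]],4))
    print('delta',np.round(R.inv().apply(t)/.2,3),np.round(r/1.5,3))
E
python3 -c "
from d import *
delta([-.095,.031,.15])"
```

```text
t 1.85 pos [0.4501 0.1622 0.2333] rot [-179.98    0.    105.54] F [-0.6  0.4 -0.3] w 0.0501
jig [0.1906 0.1168 0.2333]
delta [-1.43   0.422  0.416] [-0.     0.     0.003]
```

>>> step_arm --delta_pos '[[-0.25,0.1,0],[-0.5,0.2,0],[-0.75,0.3,0],[-1,0.42,0],[-1,0.42,0]]' --rot '[[0,0,0],[0,0,0],[0,0,0],[0,0,0.003],[0,0,0.003]]' --gripper '[0.15,0.15,0.15,0.15,0.15]'

```text
time_s: 2.48
tool_pos: [0.5857, -0.0137, 0.2328]
tool_rot: [-179.9, 0.2, 104.9]
force: [0.1, 0.4, 0.2]
grip_width: 0.0502
grasp_force: 0.0
```

>>> step_arm --delta_pos '[[-0.2,0,0.2],[-0.43,0,0.42],[-0.43,0,0.42],[-0.43,0,0.42]]' --rot '[[0,0,0],[0,0,0],[0,0,0],[0,0,0]]' --gripper '[0.15,0.15,0.15,0.15]'

```text
time_s: 2.98
tool_pos: [0.6067, -0.0908, 0.1495]
tool_rot: [-180.0, -0.1, 105.3]
force: [-0.7, -0.4, 0.7]
grip_width: 0.0499
grasp_force: 0.0
```

```bash
python3 - <<'E'
from d import *
import cv2
delta([-.095,.031,.09])
c=viewer.read_camera("wrist"); cv2.imwrite("pics/w1.png",np.clip(c["img"][:,:,::-1]*1.3,0,255).astype('uint8'))
C=dict(f=c["fx"],cx=c["cx"],cy=c["cy"],P=np.array(c["pose"])); np.save("w1.npy",np.r_[C['f'],C['cx'],C['cy'],C['P'].ravel()])
for n,p in dict(hsrear_top=(-.078,0,.032),wall_end_in=(-.122,-.031,.022),barcorner=(-.112,.0754,.048),wall_out=(-.122,-.043,.022),tipA=(-.095,0,.139),tipB=(-.095,.06,.139)).items(): print(n,np.round(proj(C,w(J,np.array(p)))))
E
```

```text
t 2.975 pos [ 0.6067 -0.0908  0.1495] rot [-1.7999e+02 -8.0000e-02  1.0525e+02] F [-0.7 -0.4  0.7] w 0.0499
jig [-0.0947  0.0323  0.1495]
delta [-0.002  0.007  0.297] [-0.    -0.001 -0.001]
hsrear_top [362. 214.]
wall_end_in [398. 265.]
barcorner [259. 265.]
wall_out [413. 265.]
tipA [386. 299.]
tipB [260. 299.]
```

View pics/w1.png

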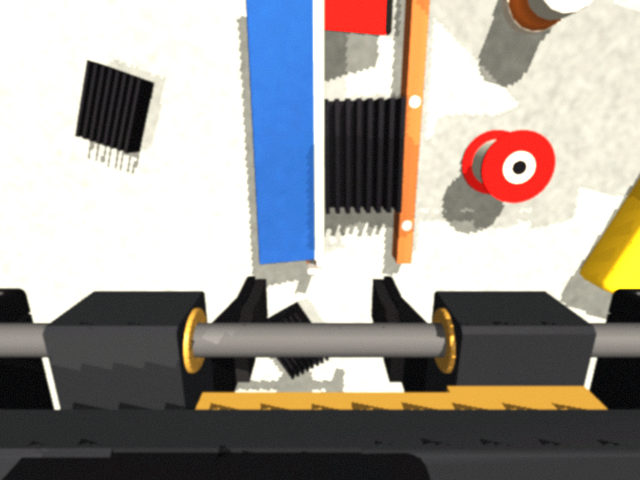

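The wrist view matches the predictions to about 2 px: bar corner (259,263), wall end (398,263), heatsink rear edge at row 213. The fingers sit over the bar and over the lane behind the heatsink, so I'm descending and pressing.

>>> step_arm --delta_pos '[[0,0.007,0.15],[0,0.007,0.3],[0,0.007,0.4],[0,0.007,0.44],[0,0.007,0.47],[0,0.007,0.5],[0,0.007,0.52],[0,0.007,0.54],[0,0.007,0.56],[0,0.007,0.58],[0,0.007,0.595],[0,0.007,0.595],[0,0.007,0.595]]' --rot '[[0,0,0],[0,0,0],[0,0,0],[0,0,0],[0,0,0],[0,0,0],[0,0,0],[0,0,0],[0,0,0],[0,0,0],[0,0,0],[0,0,0],[0,0,0]]' --gripper '[0.15,0.15,0.15,0.15,0.15,0.15,0.15,0.15,0.15,0.15,0.15,0.15,0.15]'

```text
time_s: 4.65
tool_pos: [0.6082, -0.0929, 0.0309]
tool_rot: [180.0, 0.0, 105.1]
force: [-1.1, -0.5, 4.9]
grip_width: 0.05
grasp_force: 2.1
```

```bash
python3 - <<'E'
from d import *
import cv2
delta([.0185,.031,.030])
a=viewer.read_camera("wrist")["img"][::1,:,::-1]; b=viewer.read_camera("side")["img"][195:315,260:410,::-1]
a=cv2.resize(a,(400,300)); b=cv2.resize(b,(400,320),interpolation=cv2.INTER_CUBIC)
cv2.imwrite("pics/m1.png",np.clip(np.hstack([a,b[:300]])*1.3,0,255).astype('uint8'))
E
```

```text
t 4.65 pos [ 0.6082 -0.0929  0.0309] rot [1.7997e+02 3.0000e-02 1.0506e+02] F [-1.1 -0.5  4.9] w 0.05
jig [-0.0972  0.0314  0.0309]
delta [ 0.579 -0.     0.004] [ 0.     0.    -0.003]
```

View pics/m1.png

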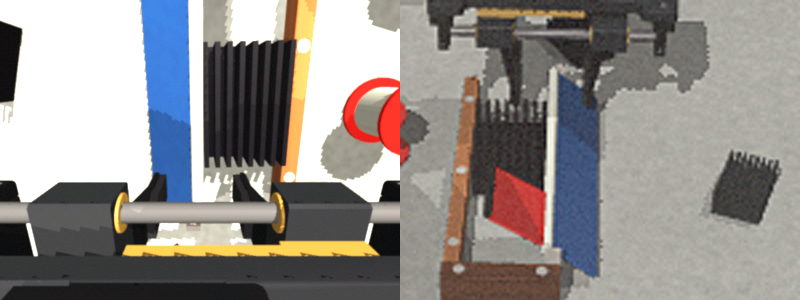

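The flap is held open: it's raised in the side view, with about 5 N on the bar, and the lane finger is behind the heatsink's rear. Pushing along +x now.

>>> step_arm --delta_pos '[[0.02,0,0],[0.04,0,0],[0.07,0,0],[0.1,0,0],[0.13,0,0],[0.16,0,0],[0.2,0,0],[0.24,0,0],[0.28,0,0],[0.32,0,0],[0.36,0,0],[0.4,0,0],[0.43,0,0],[0.46,0,0],[0.49,0,0],[0.51,0,0],[0.53,0,0],[0.545,0,0],[0.56,0,0],[0.56,0,0]]' --rot '[[0,0,0],[0,0,0],[0,0,0],[0,0,0],[0,0,0],[0,0,0],[0,0,0],[0,0,0],[0,0,0],[0,0,0],[0,0,0],[0,0,0],[0,0,0],[0,0,0],[0,0,0],[0,0,0],[0,0,0],[0,0,0],[0,0,0],[0,0,0]]' --gripper '[0.15,0.15,0.15,0.15,0.15,0.15,0.15,0.15,0.15,0.15,0.15,0.15,0.15,0.15,0.15,0.15,0.15,0.15,0.15,0.15]'

```text
time_s: 7.25
tool_pos: [0.578, 0.0159, 0.0305]
tool_rot: [-179.9, -0.0, 105.1]
force: [-3.1, -4.7, 4.8]
grip_width: 0.05
grasp_force: 2.9
```

>>> step_arm --delta_pos '[[0.01,0,0],[0.015,0,0],[0.02,0,0],[0.02,0,0]]' --rot '[[0,0,0],[0,0,0],[0,0,0],[0,0,0]]' --gripper '[0.15,0.15,0.15,0.15]'

```text
time_s: 7.75
tool_pos: [0.5774, 0.018, 0.0305]
tool_rot: [-179.9, 0.1, 105.0]
force: [-1.2, -7.7, 2.6]
grip_width: 0.0502
grasp_force: 4.2
```

```bash
python3 - <<'E'
from d import *
import cv2
delta([.0185,.031,.030])
a=viewer.read_camera("wrist")["img"][::1,:,::-1]; b=viewer.read_camera("side")["img"][195:315,260:410,::-1]
a=cv2.resize(a,(400,300)); b=cv2.resize(b,(400,320),interpolation=cv2.INTER_CUBIC)
cv2.imwrite("pics/m2.png",np.clip(np.hstack([a,b[:300]])*1.3,0,255).astype('uint8'))
E
```

```text
t 7.75 pos [0.5774 0.018  0.0305] rot [-1.7995e+02  1.0000e-01  1.0501e+02] F [-1.2 -7.7  2.6] w 0.0502
jig [0.018  0.0319 0.0305]
delta [0.003 0.004 0.002] [-0.001  0.001 -0.003]
```

View pics/m2.png

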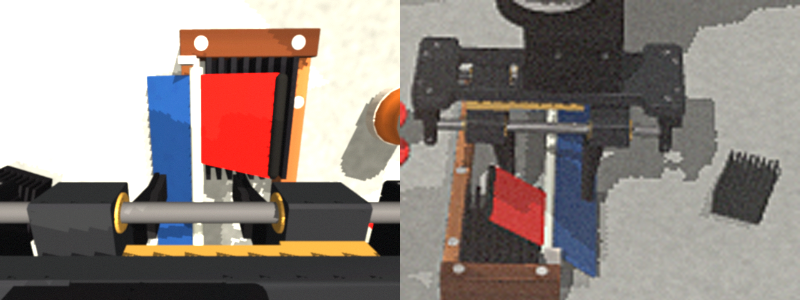

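The heatsink is under the flap and looks up against the stop. The pushing force is rising (7.7 N), so I'll press a little more to confirm contact.

>>> step_arm --delta_pos '[[0.008,0,0],[0.016,0,0],[0.02,0,0],[0.02,0,0],[0.02,0,0]]' --rot '[[0,0,0],[0,0,0],[0,0,0],[0,0,0],[0,0,0]]' --gripper '[0.15,0.15,0.15,0.15,0.15]'

```text
time_s: 8.48
tool_pos: [0.5773, 0.0183, 0.0307]
tool_rot: [180.0, 0.3, 104.8]
force: [0.9, -12.8, 2.0]
grip_width: 0.05
grasp_force: 7.1
```

It moved only 0.3 mm while the force rose to 13 N, so the heatsink is hard against the stop. I'll back off slightly, then lift so the flap closes.

>>> step_arm --delta_pos '[[-0.02,0,0],[-0.04,0,0],[-0.06,0,0],[-0.08,0,0],[-0.08,0,-0.02],[-0.08,0,-0.04],[-0.08,0,-0.06],[-0.08,0,-0.08],[-0.08,0,-0.1],[-0.08,0,-0.13],[-0.08,0,-0.17],[-0.08,0,-0.25],[-0.08,0,-0.4],[-0.08,0,-0.6],[-0.08,0,-0.8],[-0.08,0,-0.8]]' --rot '[[0,0,0],[0,0,0],[0,0,0],[0,0,0],[0,0,0],[0,0,0],[0,0,0],[0,0,0],[0,0,0],[0,0,0],[0,0,0],[0,0,0],[0,0,0],[0,0,0],[0,0,0],[0,0,0]]' --gripper '[0.15,0.15,0.15,0.15,0.15,0.15,0.15,0.15,0.15,0.15,0.15,0.15,0.15,0.15,0.15,0.15]'

```text
time_s: 10.48
tool_pos: [0.5835, 0.0078, 0.1954]
tool_rot: [179.5, 0.0, 105.1]
force: [-0.3, -0.6, 0.2]
grip_width: 0.0502
grasp_force: 0.0
```

```bash
python3 - <<'E'
from d import *
import cv2
delta([.0185,.031,.030])
c=viewer.read_camera("wrist");a=c["img"][:,:,::-1]; b=viewer.read_camera("side")["img"][195:315,260:410,::-1]
C=dict(f=c["fx"],cx=c["cx"],cy=c["cy"],P=np.array(c["pose"]))
print([np.round(proj(C,w(J,np.array(p)))*.625) for p in ((.028,-.02,.032),(.028,-.02,0),(.108,-.025,.03))])
a=cv2.resize(a,(400,300)); b=cv2.resize(b,(400,320),interpolation=cv2.INTER_CUBIC)
cv2.imwrite("pics/m3.png",np.clip(np.hstack([a,b[:300]])*1.3,0,255).astype('uint8'))
E
```

```text
t 10.475 pos [0.5835 0.0078 0.1954] rot [1.7952e+02 3.0000e-02 1.0505e+02] F [-0.3 -0.6  0.2] w 0.0502
jig [0.0064 0.0287 0.1954]
delta [ 0.061 -0.018  0.827] [ 0.006  0.    -0.003]
[array([234., 123.]), array([230., 119.]), array([240.,  60.])]
```

View pics/m3.png

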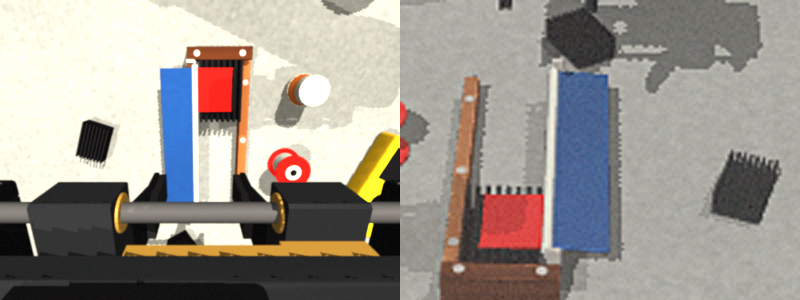

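The left (wrist) view shows the heatsink's rear edge at row ~121, against 123 predicted for fully home. In both views the red flap lies on the heatsink, the bystanders in view haven't moved, and the robot is clear. Handing in.

```bash
python3 -c "
from cell import env
print(env.sign_off())"
```

```text
the job is handed in; nothing more can be done
None
```

The heatsink is pushed fully home against the end stop, the flap has closed onto it, the arm is clear, and the job was handed in at about 10.6 s.

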